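Fish the dropped union nut out from between two stirrers

TASK

A steel hexagonal union nut has fallen into the narrow gap between the two flat white stirrer units. Take the bent rod (not the straight one) from its rest, lower its foot behind the nut and draw the nut out of the gap onto the open bench in front, a few centimetres clear of the units, never touching the nut with the gripper. Then lay the bent rod back in the rest it came from and let go.

Things in the scene. Friction and masses are not known exactly. Their poses are not given: they have to be found in the camera images.
- hook_grip (a point): Centre of the handle of the bent rod: a black plastic bar 110 x 16 x 18 mm (its x, y, z), gripped across its y from above. A 7 mm steel rod leaves the handle's +x end at mid-height, runs to x = +90 mm and there bends straight down (-z). The whole rod weighs about 0.18 kg. At the start it lies level in its rest, foot hanging down, foot bottom 17 mm above the bench. An identical rest on the other side of the bench holds a straight rod with the same handle, which is not needed.
- hook_foot (a point): The foot of the bent rod, rigid with it: 90 mm ahead (+x) of and 114 mm below the handle's centre. Here the 7 mm steel rod ends in a shallow V lying level, its two 13 mm arms spreading to y = +-11 mm and 8 mm towards the handle (-x); 29 mm wide overall, its underside 3.5 mm below this point.
- nut: The dropped union nut: steel hexagon 32 mm across the flats (37 mm over the corners), 18 mm high, with a 28 mm round collar on top, 24 mm high in all, 0.09 kg. Origin at the centre of its underside; it stands flat on the bench in the gap. (A similar spare nut stands on the open bench near the robot: not this one.)
- stirrers: The two fixed stirrer units, white housings each 130 mm wide, 190 mm deep and 80 mm high (glass dishes on them reach 98 mm, no nearer than 75 mm to the gap's middle line). The gap between them is 56 mm wide, open to the top and to the front, and closed at its far end 190 mm in by a 50 mm high strip. Origin at bench height in the middle of the gap's front mouth; x points into the gap, y across it, z up. Knobs stick out 14 mm from the front faces.
- rest_seat (a point): Where the centre of the bent rod's handle lies in its rest, 135 mm above the bench; x along the handle, towards the foot. The fixed aluminium rest has a 120 x 70 x 8 mm base and two posts 45 mm before and behind this point, 10 mm thick, each with a notch that carries the handle's underside 126 mm above the bench: 25 mm wide at the bottom, flaring to about 50 mm at 150 mm above the bench.
There are look-alikes about, which are no part of the job. Of the things like the part that bears hook_grip, leave any that is blue; of the rest the smaller one is meant.

How it is judged:
On the way, in this order (a step that is already met when the one before it is completed fails the run):
1. the bent rod's foot is down in the gap between the stirrers, the nut still inside (x of hook_foot in the frame of stirrers above 0.04 m and z of hook_foot in the frame of stirrers below 0.024 m and y of hook_foot in the frame of stirrers between -0.028 and 0.028 m and x of nut in the frame of stirrers above 0 m), for 0.05 s.
2. the nut comes out of the gap's mouth with the rod's foot at it (x of nut in the frame of stirrers below -0.018 m and z of hook_foot in the frame of stirrers below 0.035 m and horizontal distance between hook_foot and nut below 0.04 m), for 0.05 s.
At the end, for the whole second after the job is handed in: The nut is at rest on the open bench in front of the gap, its centre 36 to 250 mm out from the units' front faces and within 150 mm of the gap's middle line; the bent rod lies released in its own rest, its handle's centre within 25 mm of the seat point and foot hanging down (tilt under 10 degrees) (x of nut in the frame of stirrers between -0.25 and -0.036 m and y of nut in the frame of stirrers between -0.15 and 0.15 m and height (world z) of nut below 0.02 m and linear speed of nut below 0.02 m/s and distance between hook_grip and rest_seat below 0.025 m and angle between hook_grip's own z axis and vertical below 0.17 rad); the robot touches nothing.
It fails at once if the gripper touches the nut (contact force between the fingers and nut above 0.5 N).
It also fails if it takes over 53 s, if anything falls off the work surface, if the arm or the gripper's body presses on something with over 40 N, if the wrist force passes 120 N, or if a joint passes its speed limit or range.

ROBOT

A 7-joint arm with a two-finger parallel gripper is mounted at the origin on the work surface. World frame = base frame: x ahead of the robot, y to its left, z up, the work surface at z = 0. Lengths are in m, angles in rad, forces in N, time in s.
With the tool pointing down it reaches from about 0.425 to 0.925 m from the base axis. Payload 6.8 kg.
Tool frame: the origin (TCP) lies midway between the tips of the shut fingers; the grasp point (between the pads) lies 19 mm behind it; z points along the fingers, y is the direction in which the jaws open and shut (so a half turn about z gives the same grasp; the last joint's range is limited). The gripper opens to 85 mm and grips with 20 to 120 N. Pads are 22 mm wide; open, the fingers measure 114 mm over their backs; the gripper's body (76 mm by 85 mm) begins 54 mm behind the grasp point. The pads swing forward as they close: fully open they stand 13 mm farther back than shut.
Start: joints at [-1.346, 0.477, 0.022, 1.555, -0.011, 1.109, -0.083], TCP at [0.221, 0.638, 0.231] pointing down, gripper open.
Joint ranges: [-2.96, 2.96], [-0.34, 2.1], [-1.41, 1.46], [0.24, 2.44], [-1.37, 4.51], [0.17, 1.92], [-2.96, 2.96]. Speed limits (rad/s): [2.39, 2.39, 3.14, 3.14, 3.14, 3.14, 3.14].

INTERFACE

Orientations are given as a rotation vector (axis times angle).
In Python, from bench import r, imaging gives the robot as it stands.
- The arm moves only by the tool jog_arm, never from a script. Its argument "rows" is a list of rows, each an object with "delta_rot": the turn, a rotation vector about the tool's x, y, z in degrees, a list of three; "xyz": the shift along the tool's x, y, z in cm, a list of three; "fingers": the closure, from 0 (fully open) to 1 (shut). A call has exactly 5 rows; each row is the pose to reach, as a shift and turn from the pose measured when the call began, along the tool's axes at that moment; what a row does not reach only later rows make up. A row lasts 1/12 s, in which the tool goes at most 41.7 mm and 7.16 degrees, less where a joint would pass 70% of its speed; a pose out of reach is approached as far as the arm can. A call with a gripper value outside its range is refused whole. The fingers move at their own pace and stop on an object; "grip_force" is the grip in N (left out, the last holds). Time passes only in rows, so rows that repeat a pose let the fingers close, or fill a call up. It gives the time, the measured TCP pose, the force and the opening at its end, in the units of the state.
- r.get_obs(): the state, without advancing time (a new reading comes with each control period).
- imaging.grab_frame(name): name is "scene" or "top"; returns the picture (384x512x3 uint8, blue, green, red); there is no depth.
- imaging.camera_info(name): a dict with "camera_matrix" (3x3 intrinsics, pixels), "k1" (the pictures are not rectified: a ray, as slopes to the right and down, at radius r is drawn at 1 + k1 r^2 times it, then the intrinsics apply), "xyz" and "attitude" of the camera in the world. Camera axes: x right, y down, z forward; pixel columns grow to the right and rows downward; lengths in m; the calibration is good to about 2 mm. A picture is of the moment at which its call begins. camera_info takes no time and is no camera call.
- r.hand_in(): hands the job in, once; it reports no verdict.
Trained networks look in the newest picture that a camera, given by its name, has taken for a name from the list of things; names that differ only in an ending like _2 or _b are one class to them, and where a whole thing is asked for, a point or a joint stands for the part that bears it (a point fixed in the world has none). Each returns a list of dicts, best first, with "conf" (0 to 1); they miss things now and then, are a little off and sometimes report something else, mostly with a low value. They report only what shows in the picture. A call takes as long as a camera call. They do not tell look-alikes from the thing itself.
- imaging.find_in(camera, query): "position" ([column, row] in pixels, amid what is visible of it).
- imaging.cut_out(camera, query): "region" (384x512 bool, what is visible of it) and "position" ([column, row] in pixels, amid what is visible of it).
- imaging.tip_of(camera, query): "position" ([column, row] in pixels: a listed point, or the origin of a listed thing).
The state is a dict: "clock": time; "joints": joint angles; "qvel": joint speeds; "tau": joint torques, N m; "tcp_pos": TCP position; "orientation": TCP orientation; "contact_force": force on the tool from outside, world axes, zero at the start; "moment": the same for the moment, N m; "grip_width": finger opening in m.
Only numpy, scipy, OpenCV 4.12 (cv2) and the standard library are available. Lean on these libraries where they do the work, as an engineer would, in place of code of your own. Each camera call takes 0.05 s, during which the arm holds its last target.

## Working session

There is one attempt and no reset: what is moved stays moved. The work goes in short steps, Python scripts to look and compute and a tool call to move; the robot and the scene stay as the last step left them, time stands still between calls to the robot, and variables do not carry over. Pictures are saved under pics/ and viewed, and the job is handed in when it is done.

Besides the shell and the picture viewer there is one more tool, called as name(argument=value, ...) on one line, values as JSON. jog_arm: Moves the arm, as the interface text tells. Its arguments: {"type":"object","properties":{"rows":{"type":"array","items":{"type":"object","properties":{"delta_rot":{"type":"array","items":{"type":"number"}},"xyz":{"type":"array","items":{"type":"number"}},"fingers":{"type":"number"}}}},"grip_force":{"type":"number"}},"required":["rows"]}

```bash
ls; mkdir -p pics
python3 - <<'E'
from bench import r, imaging
import cv2
for n in("scene","top"):
    im=imaging.grab_frame(n); cv2.imwrite(f"pics/{n}0.png",im); print(n,imaging.camera_info(n))
print(r.get_obs())
for n in("scene","top"):
  for q in("hook_grip","hook_foot","nut","stirrers","rest_seat"):
    print(n,q,[(round(d["conf"],2),[round(float(v),1) for v in d["position"]]) for d in imaging.tip_of(n,q)])
  for q in("hook_grip","nut","stirrers"):
    print(n,q,"find",[(round(d["conf"],2),[round(float(v),1) for v in d["position"]]) for d in imaging.find_in(n,q)])
E
```

```text
pics
scene {'camera_matrix': array([[360.00755823,   0.        , 254.30910388],
       [  0.        , 360.00755823, 192.89355695],
       [  0.        ,   0.        ,   1.        ]]), 'k1': -0.03846756332729521, 'xyz': array([1.18584496, 0.13991558, 0.73674897]), 'attitude': array([-1.58043318, -1.82116052,  0.8761743 ])}
top {'camera_matrix': array([[386.73329074,   0.        , 262.52560853],
       [  0.        , 386.73329074, 192.3173349 ],
       [  0.        ,   0.        ,   1.        ]]), 'k1': -0.1312549145807367, 'xyz': array([0.31302741, 0.01373961, 1.09306007]), 'attitude': array([-2.16412343,  2.15279117, -0.08908991])}
{'clock': 0.1, 'joints': array([-1.34609454,  0.477713  ,  0.02233277,  1.5563763 , -0.01150393,
        1.10931953, -0.08309707]), 'qvel': array([ 0.00178752, -0.00103422,  0.00171156, -0.00305514,  0.00064984,
       -0.00253376,  0.00193406]), 'tau': array([ 4.80699353e-03, -5.97764325e+01,  1.61404487e+00, -2.81957388e+01,
        1.29383354e-02,  5.06221506e-03, -3.42477483e-05]), 'tcp_pos': array([0.22034155, 0.63743738, 0.23041572]), 'orientation': 
[... 440 characters left out ...]
)]
scene rest_seat [(0.89, [360.7, 198.1])]
scene hook_grip find [(0.88, [362.8, 181.2]), (0.8, [356.6, 209.6]), (0.77, [215.0, 208.8]), (0.62, [353.7, 227.5])]
scene nut find [(0.72, [240.5, 284.0])]
scene stirrers find [(0.67, [229.3, 291.5])]
top hook_grip [(0.86, [305.8, 204.5]), (0.78, [151.7, 187.8]), (0.65, [141.1, 287.0])]
top hook_foot [(0.64, [204.5, 267.3]), (0.61, [175.8, 163.2]), (0.56, [301.0, 257.5])]
top nut [(0.44, [265.3, 115.9])]
top stirrers [(0.9, [271.9, 145.8])]
top rest_seat [(0.95, [152.4, 187.2])]
top hook_grip find [(0.86, [154.2, 180.4]), (0.7, [143.7, 275.8]), (0.66, [305.7, 210.2])]
top nut find [(0.57, [265.9, 113.4])]
top stirrers find [(0.88, [257.3, 105.1])]
```

View pics/scene0.png

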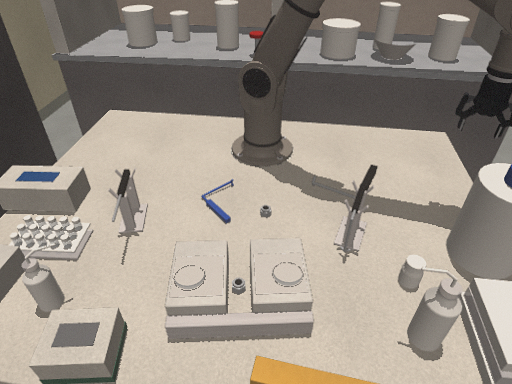

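View pics/top0.png

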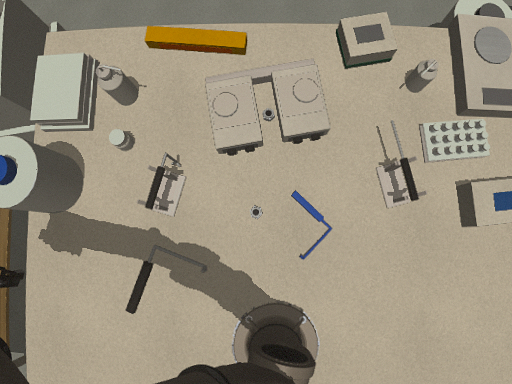

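Run:
```python
import cv2,numpy as np
a=cv2.imread("pics/top0.png");b=cv2.imread("pics/scene0.png")
o=np.hstack([cv2.resize(a[130:320,110:220],None,fx=3,fy=3,interpolation=3),cv2.resize(b[140:260,300:410],None,fx=4,fy=4.75,interpolation=3)])
cv2.imwrite("pics/z0.png",o);print(o.shape)
o=np.hstack([cv2.resize(a[55:165,195:340],None,fx=2.7,fy=2.7,interpolation=3),cv2.resize(b[230:345,155:320],None,fx=2.4,fy=2.58,interpolation=3)[:297]])
cv2.imwrite("pics/z1.png",o);print(o.shape)
```

```text
(570, 770, 3)
(297, 788, 3)
```

View pics/z0.png

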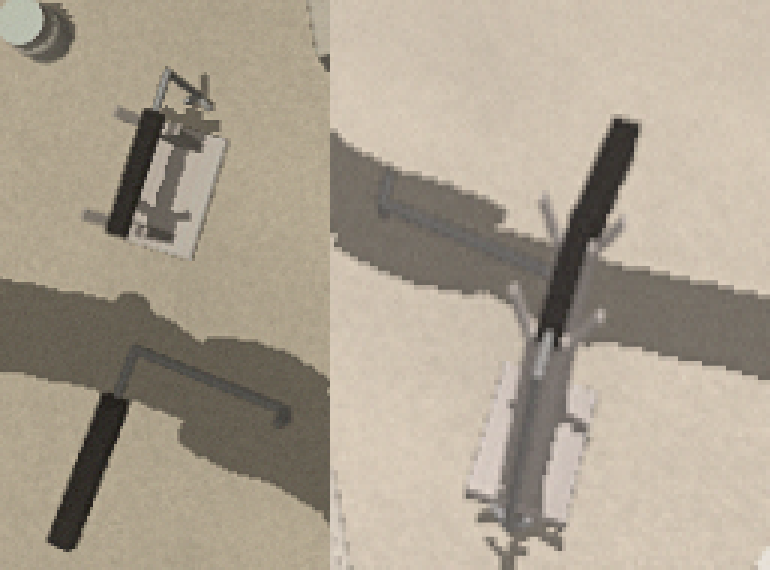

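View pics/z1.png

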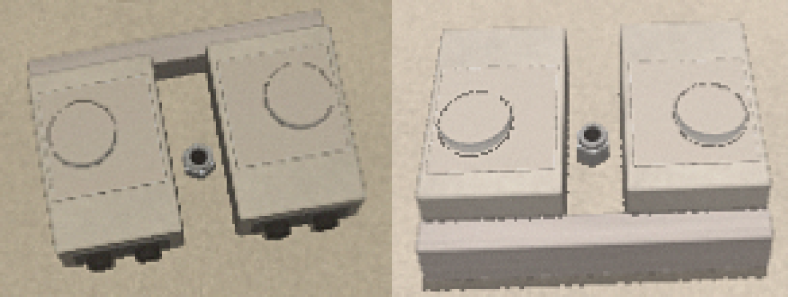

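```bash
cat > h.py <<'E'
import numpy as np,cv2
from scipy.spatial.transform import Rotation as R
from scipy.optimize import minimize
from bench import r, imaging
C={n:imaging.camera_info(n) for n in("scene","top")}
def proj(n,P):
    c=C[n];P=np.atleast_2d(P);Q=(P-c["xyz"])@R.from_rotvec(c["attitude"]).as_matrix()
    s=Q[:,:2]/Q[:,2:];s=s*(1+c["k1"]*(s**2).sum(1,keepdims=True));K=c["camera_matrix"]
    return s*[K[0,0],K[1,1]]+K[:2,2]
def ray(n,p):
    c=C[n];K=c["camera_matrix"]
    d=(np.array(p,float)-K[:2,2])/[K[0,0],K[1,1]];s=d.copy()
    for _ in range(20): s=d/(1+c["k1"]*(s@s))
    return R.from_rotvec(c["attitude"]).as_matrix()@np.r_[s,1]
def back(n,p,z):
    v=ray(n,p);o=C[n]["xyz"];return o+v*(z-o[2])/v[2]
def box(c,yaw,d):
    e=np.array([[i,j,k] for i in(-.5,.5) for j in(-.5,.5) for k in(-.5,.5)])*d
    return e@R.from_euler("z",yaw).as_matrix().T+c
def hull(n,P,s=4):
    m=np.zeros((384*s,512*s),np.uint8)
    h=cv2.convexHull(np.round((proj(n,P)+.5)*s).astype(np.int32));cv2.fillConvexPoly(m,h,1)
    return cv2.resize(m.astype(np.float32),(512,384),interpolation=cv2.INTER_AREA)
E
python3 - <<'E'
from h import *
pts={"fh":(160.7,167.3),"nh":(150,208.3)}
a=back("top",pts["fh"],.144);b=back("top",pts["nh"],.144);print("handle",a,b,np.linalg.norm(a-b))
for n in("scene","top"):
    im=imaging.grab_frame(n)
    for q,zs in(("hook_grip",0),("nut",0),("stirrers",0)):
        for i,d in enumerate(imaging.cut_out(n,q)):
            m=d["region"];ys,xs=np.where(m);print(n,q,i,round(d["conf"],2),m.sum(),d["position"],xs.min(),xs.max(),ys.min(),ys.max());np.save(f"m_{n}_{q}_{i}.npy",m)
Z=.08
o=np.array([195,55]);f=lambda u,v:back("top",o+np.array([u,v])/2.7,Z)
for k,p in dict(Lin_front=(183,235),Lin_back=(153,62),Rin_front=(240,217),Rin_back=(214,48),Lout_front=(62,253),Rout_front=(362,200)).items(): print(k,f(*p).round(4))
o=np.array([155,230])
g=lambda u,v:back("scene",o+np.array([u,v])/[2.4,2.58],Z)
for k,p in dict(Rin_front=(566-392,28),Rin_back=(565-392,192),Lin_front=(622-392,24),Lin_back=(624-392,190)).items(): print("scene",k,g(*p).round(4))
print("nut", back("top",(265.9,113.4),.012),back("scene",(240.5,284),.012))
print("foot",back("top",(169+0,157),.02))
E
```

```text
handle [0.47376665 0.2912203  0.144     ] [0.37001557 0.31507607 0.144     ] 0.10645836660408509
scene hook_grip 0 0.73 244 [219.1, 209.2] 204 232 180 221
scene hook_grip 1 0.7 334 [363.9, 183.4] 312 376 165 197
scene hook_grip 2 0.67 340 [356.0, 203.1] 342 364 184 250
scene nut 0 0.59 164 [240.5, 284.6] 233 245 278 293
scene stirrers 0 0.64 11964 [227.4, 290.1] 165 312 238 339
top hook_grip 0 0.82 691 [142.3, 276.1] 126 204 245 312
top hook_grip 1 0.73 511 [153.8, 181.9] 145 179 153 209
top hook_grip 2 0.66 320 [307.8, 210.1] 292 331 192 249
top hook_grip 3 0.25 7788 [257.2, 107.6] 206 328 59 154
top stirrers 0 0.73 7907 [259.6, 105.7] 206 329 59 155
Lin_front [0.5533 0.0354 0.08  ]
Lin_back [0.7344 0.0671 0.08  ]
Rin_front [ 0.5717 -0.0211  0.08  ]
Rin_back [0.7494 0.0049 0.08  ]
Lout_front [0.5351 0.1554 0.08  ]
Rout_front [ 0.5898 -0.1428  0.08  ]
scene Rin_front [ 0.5722 -0.0154  0.08  ]
scene Rin_back [0.7537 0.0202 0.08  ]
scene Lin_front [0.5586 0.0417 0.08  ]
scene Lin_back [0.7445 0.0713 0.08  ]
nut [0.65419678 0.02833628 0.012     ] [0.64716062 0.02890623 0.012     ]
foot [0.52455343 0.30436329 0.02      ]
```

```bash
cat > fit.py <<'E'
from h import *
from scipy.optimize import least_squares
S={"top":{},"scene":{}}
o=np.array([195,55]);k=2.7
S["top"]={(0,.028):(183,235),(0,-.028):(240,217),(.19,.028):(153,62),(.19,-.028):(214,48),(0,.158):(62,253),(0,-.158):(362,200)}
T=[]
for (x,y),p in S["top"].items(): T.append(("top",x,y,o+np.array(p)/k))
o=np.array([155,230]);k=np.array([2.4,2.58])
for (x,y),p in {(0,-.028):(174,28),(.19,-.028):(173,192),(0,.028):(230,24),(.19,.028):(232,190),(0,.158):(765-392,22),(0,-.158):(443-392,28)}.items(): T.append(("scene",x,y,o+np.array(p)/k))
def st(q,x,y,z): c,s=np.cos(q[2]),np.sin(q[2]);return np.array([q[0]+c*x-s*y,q[1]+s*x+c*y,z])
def f(q): return np.concatenate([(proj(n,st(q,x,y,.08))[0]-p) for n,x,y,p in T])
s=least_squares(f,[.56,.01,.15],loss="soft_l1");print(s.x.round(4),f(s.x).reshape(-1,2).round(1).tolist())
for n in("top","scene"):
    i=[t[0]==n for t in T]
    s1=least_squares(lambda q:f(q).reshape(-1,2)[i].ravel(),s.x);print(n,s1.x.round(4))
q=s.x
# handle fit
ims={n:cv2.imread(f"pics/{n}0.png") for n in C}
w={"top":(140,155,172,215),"scene":(345,160,382,218)}
D={}
for n in C:
    g=ims[n].max(2).astype(np.float32);m=np.clip((90-g)/40,0,1);M=np.zeros_like(m);a,b,c,d=w[n];M[b:d,a:c]=m[b:d,a:c];D[n]=M
def cost(p,ns=("top","scene")):
    t=0
    for n in ns:
        h=hull(n,box([p[0]/10,p[1]/10,.135],p[2],[.11,.016,.018]));t+=np.abs(h-D[n]).sum()
    return t
for ns in(("top","scene"),("top",),("scene",)):
    best=min((minimize(cost,[4.2,3.03,y0],args=(ns,),method="Nelder-Mead",options=dict(initial_simplex=np.array([[4.2,3.03,y0],[4.3,3.03,y0],[4.2,3.13,y0],[4.2,3.03,y0+.1]]))) for y0 in(-.1,-.2,-.3)),key=lambda z:z.fun)
    print(ns,(best.x/[10,10,1]).round(4),best.fun)
    if len(ns)==2: hp=best.x/[10,10,1]
np.savez("fit.npz",q=q,h=hp)
for n,(a,b,c,d),z in(("top",(120,50,340,220),3),("scene",(150,150,400,350),3)):
    im=cv2.resize(ims[n],None,fx=z,fy=z,interpolation=0)
    dr=lambda P,col:[cv2.circle(im,tuple(int(v) for v in (u+.5)*z),2,col,-1) for u in proj(n,P)]
    dr(box([*hp[:2],.135],hp[2],[.11,.016,.018]),(0,0,255))
    c0,s0=np.cos(hp[2]),np.sin(hp[2])
    dr([hp[0]+.09*c0,hp[1]+.09*s0,.021],(0,255,255));dr([hp[0]+.09*c0,hp[1]+.09*s0,.135],(0,255,255))
    for x in np.linspace(0,.19,8):
        for y in(-.028,.028): dr(st(q,x,y,.08),(0,255,0));dr(st(q,x,y,0),(255,0,0))
    cv2.imwrite(f"pics/ov_{n}.png",im[b*z:d*z,a*z:c*z])
E
python3 fit.py
```

```text
[0.5621 0.011  0.1729] [[-1.2, -1.5], [-1.7, 1.7], [-1.5, -3.4], [-4.1, -1.6], [-4.2, 0.1], [0.7, 0.2], [-0.0, -1.5], [-1.9, -0.1], [-1.1, -0.5], [-0.0, 0.0], [-9.4, -0.9], [-0.5, -0.4]]
top [0.5602 0.0055 0.1753]
scene [0.5634 0.0177 0.1533]
('top', 'scene') [ 0.4235  0.3088 -0.2721] 305.9125061035156
('top',) [ 0.4251  0.3074 -0.266 ] 97.03750610351562
('scene',) [ 0.3278  0.3436 -0.3645] 143.84999084472656
```

View pics/ov_top.png

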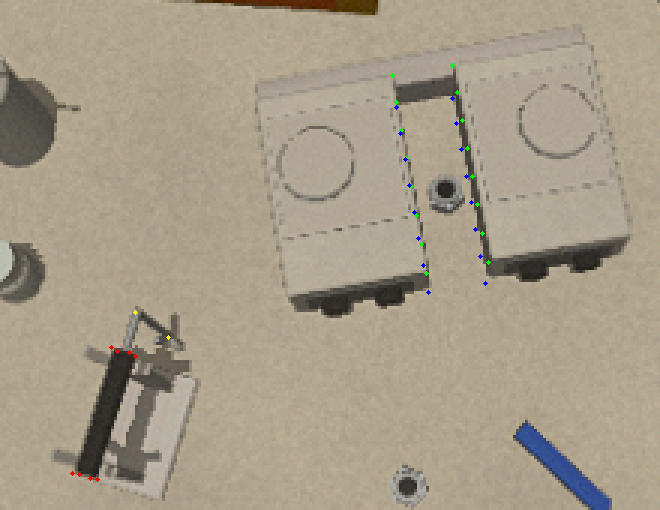

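View pics/ov_scene.png

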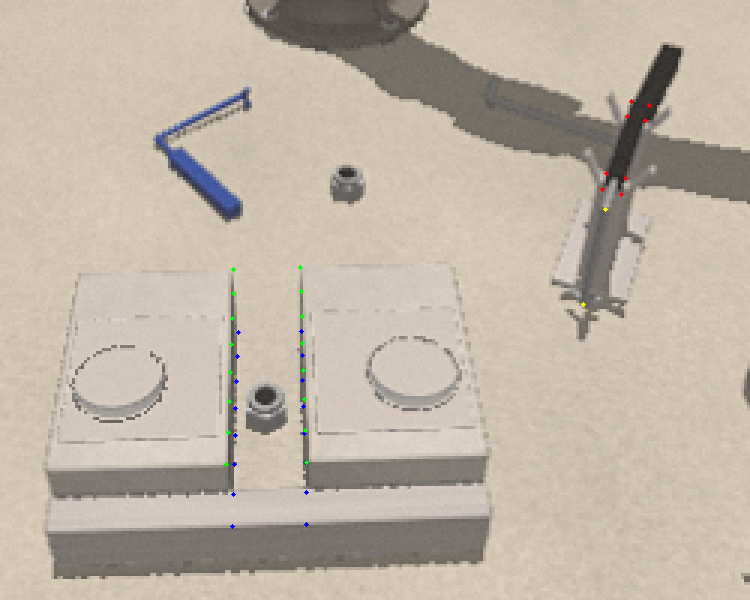

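Run:
```python
from h import *
q=np.array([.562,.0105,.171])
a=back("top",(120+444.5/3-.33,50+187/3-.33),.024);b=back("scene",(150+266/3-.33,150+394/3-.33),.024)
c,s=np.cos(q[2]),np.sin(q[2])
for p in(a,b,(a+b)/2):
    d=p[:2]-q[:2];print(p.round(4),"in stirrers",(c*d[0]+s*d[1]).round(4),(-s*d[0]+c*d[1]).round(4))
# nut hex orientation overlay
n0=((a+b)/2)[:2]
for n in C:
    im=cv2.imread(f"pics/{n}0.png");u=proj(n,[*n0,.012])[0].astype(int)
    cr=cv2.resize(im[u[1]-20:u[1]+20,u[0]-20:u[0]+20],None,fx=10,fy=10,interpolation=0)
    for rr,z,col in((.0185,0,(255,0,0)),(.0185,.018,(0,255,0)),(.014,.024,(0,0,255))):
        t=np.linspace(0,6.28,40);P=np.c_[n0[0]+rr*np.cos(t),n0[1]+rr*np.sin(t),t*0+z]
        for v in proj(n,P): cv2.circle(cr,tuple(((v-u+20.5)*10).astype(int)),2,col,-1)
    cv2.imwrite(f"pics/nut_{n}.png",cr)
A=cv2.imread("pics/nut_top.png");B=cv2.imread("pics/nut_scene.png");cv2.imwrite("pics/nuts.png",np.hstack([A,B]))
```

```text
[0.6546 0.0227 0.024 ] in stirrers 0.0933 -0.0038
[0.648 0.024 0.024] in stirrers 0.0871 -0.0013
[0.6513 0.0233 0.024 ] in stirrers 0.0902 -0.0025
```

View pics/nuts.png

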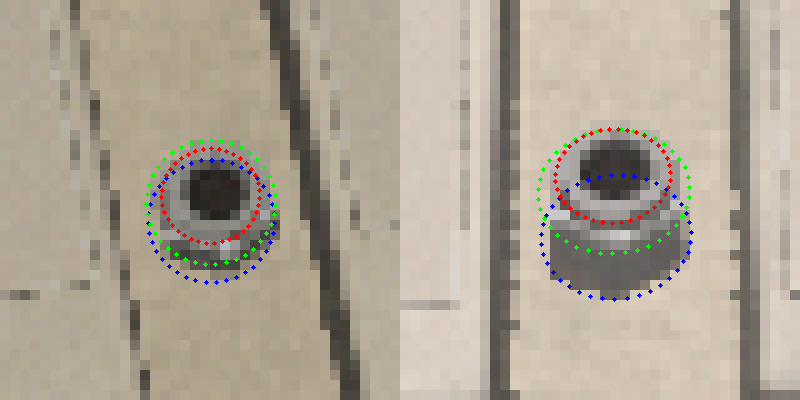

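```bash
cat > go.py <<'E'
from h import *
import sys
def rel(x,y,z,yawdeg):
    """target TCP pos, handle yaw (deg); tool x = -handle x, tool z down"""
    o=r.get_obs();R0=R.from_rotvec(o["orientation"]);t=np.radians(yawdeg)
    hx=np.array([np.cos(t),np.sin(t),0]);hy=np.array([-np.sin(t),np.cos(t),0])
    M=np.c_[-hx,hy,[0,0,-1]]
    print("clock %.2f"%o["clock"],"tcp",o["tcp_pos"].round(4),"w %.4f"%o["grip_width"],"F",o["contact_force"].round(2),"rows shift cm",(R0.inv().apply(np.array([x,y,z])-o["tcp_pos"])*100).round(2),"rot",np.degrees((R0.inv()*R.from_matrix(M)).as_rotvec()).round(2))
if __name__=="__main__": rel(*map(float,sys.argv[1:]))
E
python3 go.py .4393 .3036 .23 -15.3
```

```text
clock 1.30 tcp [0.2206 0.638  0.2313] w 0.0853 F [ 0.43  0.76 -1.19] rows shift cm [-31.6  -24.45   0.13] rot [ 0.   -0.   -3.77]
```

jog_arm(rows=[{"xyz": [-3,-2.3,0],"delta_rot": [0,0,-1],"fingers": 0},{"xyz": [-6,-4.6,0],"delta_rot": [0,0,-2],"fingers": 0},{"xyz": [-9,-7,0],"delta_rot": [0,0,-3],"fingers": 0},{"xyz": [-12.2,-9.3,0],"delta_rot": [0,0,-3.8],"fingers": 0},{"xyz": [-15.4,-11.7,0],"delta_rot": [0,0,-3.8],"fingers": 0}], grip_force=80)

```text
clock: 1.72
tcp_pos: [0.3285, 0.4757, 0.2314]
orientation: [0.415, 3.114, 0.001]
contact_force: [0.6, 0.0, -0.2]
grip_width: 0.0854
```

```bash
python3 go.py .4393 .3036 .23 -15.3
```

```text
clock 1.72 tcp [0.3285 0.4757 0.2314] w 0.0854 F [ 0.59  0.03 -0.16] rows shift cm [-15.2  -13.7    0.14] rot [0.03 0.   0.11]
```

jog_arm(rows=[{"xyz": [-3,-2.7,0],"delta_rot": [0,0,0],"fingers": 0},{"xyz": [-6,-5.4,0],"delta_rot": [0,0,0],"fingers": 0},{"xyz": [-9,-8.1,0],"delta_rot": [0,0,0],"fingers": 0},{"xyz": [-12.2,-11,0],"delta_rot": [0,0,0],"fingers": 0},{"xyz": [-15.2,-13.7,0],"delta_rot": [0,0,0],"fingers": 0}])

```text
clock: 2.13
tcp_pos: [0.44, 0.3021, 0.2318]
orientation: [0.415, 3.114, 0.002]
contact_force: [0.4, 0.0, 0.1]
grip_width: 0.0857
```

```bash
python3 go.py .4393 .3036 .116 -15.3
```

```text
clock 2.13 tcp [0.44   0.3021 0.2318] w 0.0857 F [0.4  0.03 0.09] rows shift cm [ 0.11  0.11 11.58] rot [0.07 0.02 0.12]
```

jog_arm(rows=[{"xyz": [0.1,0.1,1.5],"delta_rot": [0,0,0],"fingers": 0},{"xyz": [0.1,0.1,3],"delta_rot": [0,0,0],"fingers": 0},{"xyz": [0.1,0.1,4.5],"delta_rot": [0,0,0],"fingers": 0},{"xyz": [0.1,0.1,5.5],"delta_rot": [0,0,0],"fingers": 0},{"xyz": [0.1,0.1,5.5],"delta_rot": [0,0,0],"fingers": 0}])

```text
clock: 2.55
tcp_pos: [0.4382, 0.3026, 0.1749]
orientation: [-0.414, -3.112, 0.002]
contact_force: [0.0, -0.5, 1.0]
grip_width: 0.0852
```

```bash
python3 go.py .4393 .3036 .116 -15.3
python3 - <<'E'
from h import *
a=imaging.grab_frame("top");b=imaging.grab_frame("scene")
cv2.imwrite("pics/z2.png",np.hstack([cv2.resize(a[120:240,100:230],None,fx=3,fy=3),cv2.resize(b[100:260,290:420],None,fx=3,fy=3)[:360]]))
E
```

```text
clock 2.55 tcp [0.4382 0.3026 0.1749] w 0.0852 F [ 0.04 -0.48  1.04] rows shift cm [-0.09  0.14  5.88] rot [-0.1  -0.09  0.13]
```

View pics/z2.png

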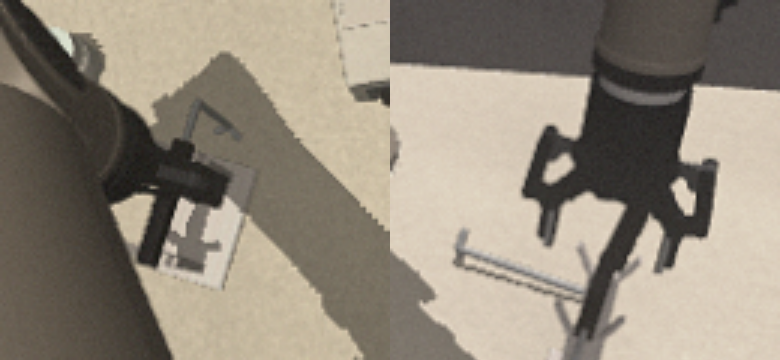

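jog_arm(rows=[{"xyz": [-0.1,0.1,1.2],"delta_rot": [0,0,0],"fingers": 0},{"xyz": [-0.1,0.1,2.6],"delta_rot": [0,0,0],"fingers": 0},{"xyz": [-0.1,0.1,4],"delta_rot": [0,0,0],"fingers": 0},{"xyz": [-0.1,0.1,5.2],"delta_rot": [0,0,0],"fingers": 0},{"xyz": [-0.1,0.1,5.9],"delta_rot": [0,0,0],"fingers": 0}])

```text
clock: 3.07
tcp_pos: [0.4402, 0.3044, 0.1167]
orientation: [-0.414, -3.114, -0.001]
contact_force: [1.2, 0.1, 0.3]
grip_width: 0.0853
```

```bash
python3 go.py .4393 .3036 .116 -15.3
python3 - <<'E'
from h import *
b=imaging.grab_frame("scene")
cv2.imwrite("pics/z3.png",cv2.resize(b[120:260,300:420],None,fx=4,fy=4))
E
```

```text
clock 3.07 tcp [0.4402 0.3044 0.1167] w 0.0853 F [1.2  0.13 0.3 ] rows shift cm [ 0.07 -0.1   0.07] rot [ 0.02 -0.01  0.17]
```

View pics/z3.png

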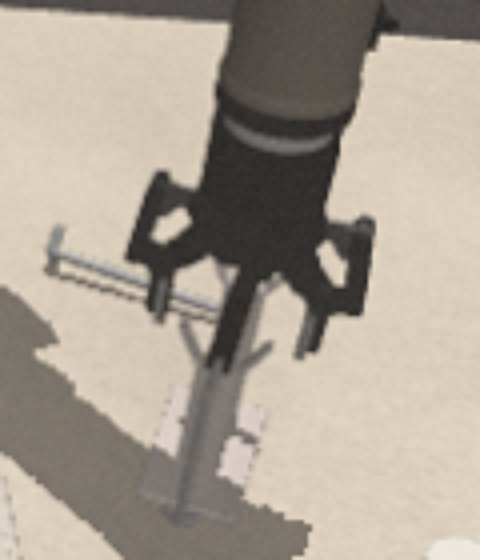

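Fingers straddle the handle between the posts (handle at about (225,330) in the crop, fingers at (160,290) and (310,330)). Close.

jog_arm(rows=[{"xyz": [0,0,0],"delta_rot": [0,0,0],"fingers": 0.5},{"xyz": [0,0,0],"delta_rot": [0,0,0],"fingers": 0.7},{"xyz": [0,0,0],"delta_rot": [0,0,0],"fingers": 1},{"xyz": [0,0,0],"delta_rot": [0,0,0],"fingers": 1},{"xyz": [0,0,0],"delta_rot": [0,0,0],"fingers": 1}], grip_force=80)

```text
clock: 3.53
tcp_pos: [0.4401, 0.3043, 0.1165]
orientation: [-0.414, -3.114, -0.0]
contact_force: [-0.1, -0.1, -0.1]
grip_width: 0.0255
```

jog_arm(rows=[{"xyz": [0,0,0],"delta_rot": [0,0,0],"fingers": 1},{"xyz": [0,0,0],"delta_rot": [0,0,0],"fingers": 1},{"xyz": [0,0,0],"delta_rot": [0,0,0],"fingers": 1},{"xyz": [0,0,0],"delta_rot": [0,0,0],"fingers": 1},{"xyz": [0,0,0],"delta_rot": [0,0,0],"fingers": 1}])

```text
clock: 3.95
tcp_pos: [0.4403, 0.3044, 0.1169]
orientation: [0.414, 3.114, 0.001]
contact_force: [-1.1, -0.5, 4.8]
grip_width: 0.0146
```

jog_arm(rows=[{"xyz": [0,0,-0.8],"delta_rot": [0,0,0],"fingers": 1},{"xyz": [0,0,-2],"delta_rot": [0,0,0],"fingers": 1},{"xyz": [0,0,-3.5],"delta_rot": [0,0,0],"fingers": 1},{"xyz": [0,0,-5],"delta_rot": [0,0,0],"fingers": 1},{"xyz": [0,0,-6],"delta_rot": [0,0,0],"fingers": 1}])

```text
clock: 4.37
tcp_pos: [0.4405, 0.3044, 0.1782]
orientation: [0.414, 3.114, 0.002]
contact_force: [0.3, -0.2, -1.8]
grip_width: 0.0147
```

jog_arm(rows=[{"xyz": [0,0,-1.5],"delta_rot": [0,0,0],"fingers": 1},{"xyz": [0,0,-3],"delta_rot": [0,0,0],"fingers": 1},{"xyz": [0,0,-4.5],"delta_rot": [0,0,0],"fingers": 1},{"xyz": [0,0,-5.5],"delta_rot": [0,0,0],"fingers": 1},{"xyz": [0,0,-5.5],"delta_rot": [0,0,0],"fingers": 1}])

```text
clock: 4.78
tcp_pos: [0.4413, 0.305, 0.2353]
orientation: [0.414, 3.111, 0.006]
contact_force: [-0.1, 0.1, -1.8]
grip_width: 0.0147
```

Run:
```python
from h import *
print(r.get_obs()["tcp_pos"])
b=imaging.grab_frame("scene")
cv2.imwrite("pics/z4.png",cv2.resize(b[90:260,270:430],None,fx=3.5,fy=3.5))
a=imaging.grab_frame("top");cv2.imwrite("pics/z4t.png",cv2.resize(a[100:240,100:240],None,fx=3.5,fy=3.5))
for n in("scene","top"):
  for d in imaging.tip_of(n,"hook_foot"): print(n,d)
```

```text
[0.44130762 0.30502394 0.23525184]
scene {'position': [228.5, 179.7], 'conf': 0.77}
scene {'position': [312.8, 183.2], 'conf': 0.72}
top {'position': [301.8, 255.2], 'conf': 0.8}
top {'position': [167.8, 153.2], 'conf': 0.65}
top {'position': [205.3, 267.1], 'conf': 0.53}
```

View pics/z4.png

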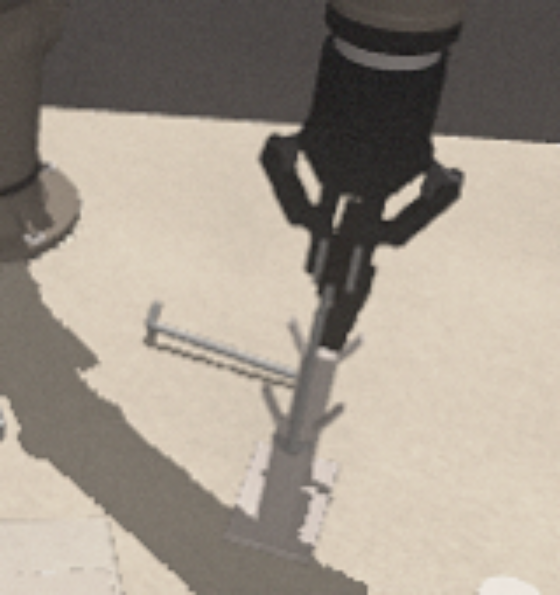

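View pics/z4t.png

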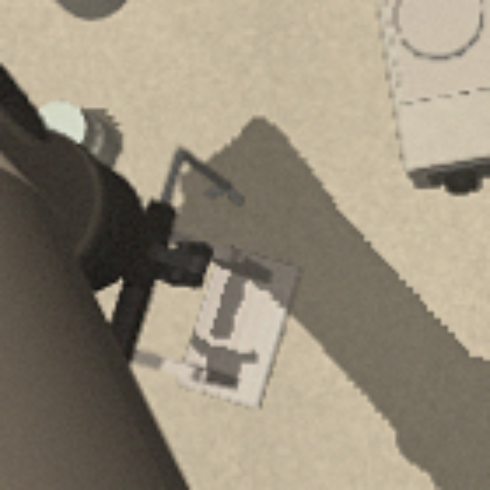

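```bash
cat > foot.py <<'E'
from h import *
from scipy.optimize import least_squares
def foot3(pt,ps):
    return least_squares(lambda X:np.r_[proj("top",X)[0]-pt,proj("scene",X)[0]-ps],[.5,.2,.1])
E
python3 - <<'E'
from foot import *
o=r.get_obs();R0=R.from_rotvec(o["orientation"])
def tool(v): return o["tcp_pos"]+R0.apply(v)
# handle frame in tool: x=-x, y=y, z=-z; centre at tool (+.0155?,0,-.0183)
c=np.array([.0150,0,-.0183])
F=tool(c+[-.09,0,.114]);B=tool(c+[-.09,0,0])
print("pred foot",F,"bend",B)
for n in C: print(n,proj(n,[F,B]).round(1))
s=foot3(np.array([168.3,156.8]),np.array([353.4,218.3]));print(s.x,s.cost)
E
```

```text
pred foot [0.51215527 0.28432268 0.13637672] bend [0.51224198 0.28435425 0.25037669]
scene [[351.4 219.6]
 [359.9 182.4]]
top [[164.8 153. ]
 [151.3 142.7]]
[0.50326254 0.28388187 0.13109133] 8.369393493735785
```

```bash
python3 go.py .6264 .0196 .235 9.8
```

```text
clock 4.98 tcp [0.4398 0.3039 0.2321] w 0.0147 F [ 0.15 -0.51 -1.61] rows shift cm [-25.43 -22.58  -0.29] rot [-2.000e-02 -4.000e-02 -2.494e+01]
```

jog_arm(rows=[{"xyz": [-1.2,-1.1,-0.2],"delta_rot": [0,0,-1.5],"fingers": 1},{"xyz": [-3,-2.7,-0.4],"delta_rot": [0,0,-3.5],"fingers": 1},{"xyz": [-5.2,-4.6,-0.5],"delta_rot": [0,0,-6],"fingers": 1},{"xyz": [-7.6,-6.7,-0.5],"delta_rot": [0,0,-8.5],"fingers": 1},{"xyz": [-10,-8.9,-0.5],"delta_rot": [0,0,-11],"fingers": 1}])

```text
clock: 5.4
tcp_pos: [0.5131, 0.191, 0.2361]
orientation: [-0.108, -3.138, 0.002]
contact_force: [1.2, 0.1, -1.7]
grip_width: 0.0146
```

```bash
python3 go.py .6264 .0196 .235 9.8
```

```text
clock 5.40 tcp [0.5131 0.191  0.2361] w 0.0146 F [ 1.25  0.1  -1.73] rows shift cm [-12.48 -16.32   0.1 ] rot [ -0.05  -0.13 -13.73]
```

jog_arm(rows=[{"xyz": [-1.9,-2.4,0],"delta_rot": [0,0,-2.5],"fingers": 1},{"xyz": [-4,-5,0],"delta_rot": [0,0,-5],"fingers": 1},{"xyz": [-6,-7.7,0],"delta_rot": [0,0,-7.5],"fingers": 1},{"xyz": [-8,-10.4,0],"delta_rot": [0,0,-10],"fingers": 1},{"xyz": [-10,-13,0],"delta_rot": [0,0,-12],"fingers": 1}])

```text
clock: 5.82
tcp_pos: [0.604, 0.0527, 0.2347]
orientation: [0.224, -3.129, 0.002]
contact_force: [0.0, -0.4, -1.7]
grip_width: 0.0148
```

```bash
python3 go.py .6264 .0196 .235 9.8
```

```text
clock 5.82 tcp [0.604  0.0527 0.2347] w 0.0148 F [ 0.02 -0.38 -1.7 ] rows shift cm [-1.74 -3.59 -0.03] rot [-0.05 -0.26 -1.61]
```

jog_arm(rows=[{"xyz": [-0.8,-1.7,0],"delta_rot": [0,0,-0.8],"fingers": 1},{"xyz": [-1.4,-2.8,0],"delta_rot": [0,0,-1.6],"fingers": 1},{"xyz": [-1.7,-3.6,0],"delta_rot": [0,-0.2,-1.6],"fingers": 1},{"xyz": [-1.7,-3.6,0],"delta_rot": [0,-0.2,-1.6],"fingers": 1},{"xyz": [-1.7,-3.6,0],"delta_rot": [0,-0.2,-1.6],"fingers": 1}])

```text
clock: 6.23
tcp_pos: [0.6253, 0.0199, 0.2338]
orientation: [0.267, -3.128, 0.001]
contact_force: [0.5, 0.9, -2.2]
grip_width: 0.0146
```

```bash
python3 go.py .6264 .0196 .235 9.8;python3 - <<'E'
from h import *
b=imaging.grab_frame("scene")
cv2.imwrite("pics/z5.png",cv2.resize(b[150:350,150:330],None,fx=3,fy=3))
a=imaging.grab_frame("top");cv2.imwrite("pics/z5t.png",cv2.resize(a[40:200,190:340],None,fx=3.5,fy=3.5))
for n in("scene","top"):
  for d in imaging.tip_of(n,"hook_foot"): print(n,d)
o=r.get_obs();R0=R.from_rotvec(o["orientation"])
def tool(v): return o["tcp_pos"]+R0.apply(v)
c=np.array([.0150,0,-.0183])
F=tool(c+[-.09,0,.114]);B=tool(c+[-.09,0,0]);print(F,B)
for n in C: print(n,proj(n,[F,B]).round(1))
E
```

```text
clock 6.23 tcp [0.6253 0.0199 0.2338] w 0.0146 F [ 0.5   0.85 -2.17] rows shift cm [-0.1  -0.05 -0.12] rot [-0.03 -0.15 -0.04]
scene {'position': [236.3, 263.3], 'conf': 0.86}
scene {'position': [311.5, 182.7], 'conf': 0.58}
top {'position': [203.8, 265.0], 'conf': 0.82}
[0.69929812 0.03384853 0.13884407] [0.6994257  0.03389973 0.25284398]
scene [[237.1 267.1]
 [235.4 228.4]]
top [[263.3  81.8]
 [262.3  62.8]]
```

View pics/z5.png

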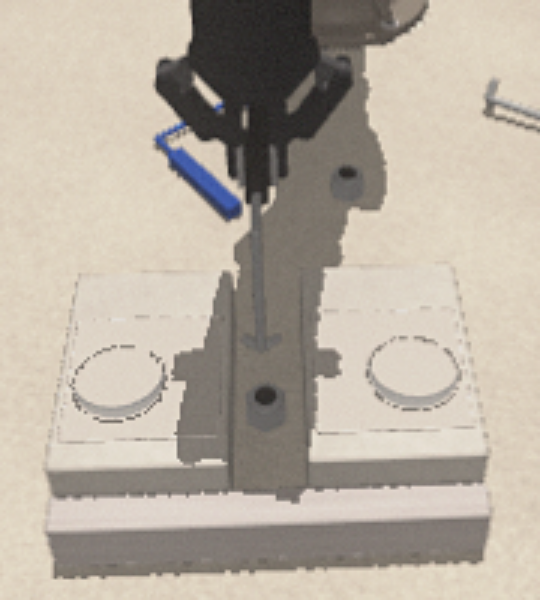

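View pics/z5t.png

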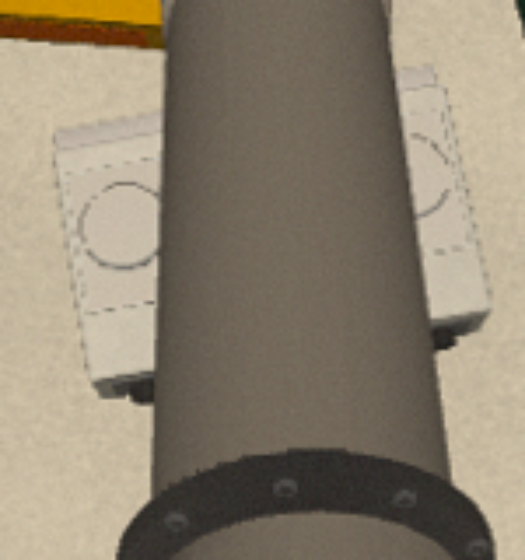

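jog_arm(rows=[{"xyz": [-0.1,0,0],"delta_rot": [0,-1.5,0],"fingers": 1},{"xyz": [-0.1,0,0],"delta_rot": [0,-3,0],"fingers": 1},{"xyz": [-0.1,0,0],"delta_rot": [0,-4,0],"fingers": 1},{"xyz": [-0.1,0,0],"delta_rot": [0,-4,0],"fingers": 1},{"xyz": [-0.1,0,0],"delta_rot": [0,-4,0],"fingers": 1}], grip_force=110)

```text
clock: 6.85
tcp_pos: [0.6262, 0.0216, 0.2349]
orientation: [-0.266, 3.062, 0.009]
contact_force: [1.0, -0.2, -2.0]
grip_width: 0.014
```

```bash
cat > look.py <<'E'
from h import *
import sys
k=sys.argv[1];x0,y0,x1,y1=map(int,sys.argv[2:6]);n=sys.argv[6] if len(sys.argv)>6 else "scene"
b=imaging.grab_frame(n)
z=min(790/(x1-x0),590/(y1-y0),5);cv2.imwrite(f"pics/{k}.png",cv2.resize(b[y0:y1,x0:x1],None,fx=z,fy=z));print("zoom",z)
for d in imaging.tip_of(n,"hook_foot"): print(n,d)
o=r.get_obs();R0=R.from_rotvec(o["orientation"])
print(o["tcp_pos"].round(4),"toolz",R0.apply([0,0,1]).round(3),o["contact_force"].round(1),o["clock"])
c=np.array([.0150,0,-.0183]);th=np.radians(4)
for nm,Rp in(("no pitch",np.eye(3)),("4deg",R.from_euler("y",th).as_matrix())):
    # pitch nose-down: in tool frame rotation about +y
    p=Rp@np.array([-.09,0,.114]);F=o["tcp_pos"]+R0.apply(c+p)
    q=np.array([.562,.0105]);d=F[:2]-q;cs,s=np.cos(.171),np.sin(.171)
    print(nm,"foot",F.round(4),"stir x,y",(cs*d[0]+s*d[1]).round(4),(-s*d[0]+cs*d[1]).round(4),proj(n,F)[0].round(1))
E
python3 look.py z6 190 200 290 310
```

```text
zoom 5
scene {'position': [311.4, 180.0], 'conf': 0.9}
scene {'position': [236.2, 263.3], 'conf': 0.72}
[0.6266 0.0215 0.2348] toolz [ 0.067  0.012 -0.998] [-0.5 -0.1 -1.3] 6.95
no pitch foot [0.7067 0.0355 0.1444] stir x,y 0.1469 -0.0 [237.2 268.2]
4deg foot [0.6991 0.0341 0.1379] stir x,y 0.1391 -0.0 [237.3 267.3]
```

View pics/z6.png

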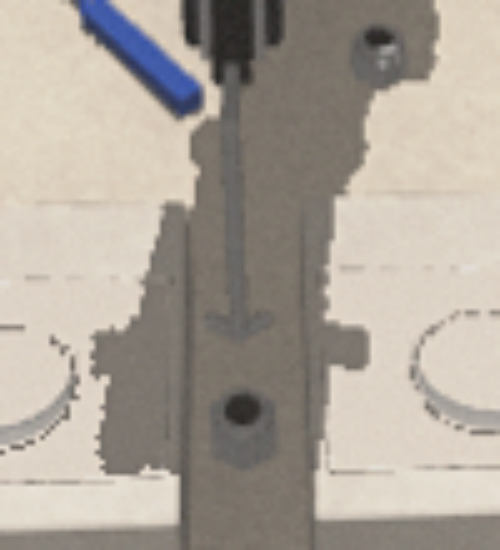

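```bash
cat > d.py <<'E'
from h import *
import sys
# world shift given in stirrers axes (mm): dx dy dz -> tool axes cm
v=np.array(list(map(float,sys.argv[1:4])))
w=R.from_euler("z",.171).apply(v);o=r.get_obs();print((R.from_rotvec(o["orientation"]).inv().apply(w)/10).round(2),o["tcp_pos"].round(4),o["contact_force"].round(1))
E
python3 d.py 5 -2 -128; python3 d.py 5 -2 -60
```

```text
[ 0.38 -0.2  12.8 ] [0.6266 0.0215 0.2348] [-0.5 -0.1 -1.3]
[-0.09 -0.2   6.02] [0.6266 0.0215 0.2348] [-0.5 -0.1 -1.3]
```

jog_arm(rows=[{"xyz": [-0.4,-0.2,1],"delta_rot": [0,0,0],"fingers": 1},{"xyz": [-0.3,-0.2,3],"delta_rot": [0,0,0],"fingers": 1},{"xyz": [-0.2,-0.2,5],"delta_rot": [0,0,0],"fingers": 1},{"xyz": [0,-0.2,7],"delta_rot": [0,0,0],"fingers": 1},{"xyz": [0.1,-0.2,8.5],"delta_rot": [0,0,0],"fingers": 1}])

```text
clock: 7.37
tcp_pos: [0.6311, 0.0202, 0.1472]
orientation: [-0.266, 3.064, 0.008]
contact_force: [0.2, 0.5, -1.8]
grip_width: 0.014
```

```bash
python3 look.py z7 190 200 290 310; python3 d.py 0 0 -30
```

```text
zoom 5
scene {'position': [236.2, 287.2], 'conf': 0.82}
scene {'position': [310.9, 182.7], 'conf': 0.81}
[0.6297 0.0202 0.1462] toolz [ 0.061  0.011 -0.998] [-0.5 -0.2 -2.4] 7.4667
no pitch foot [0.7093 0.0341 0.0553] stir x,y 0.1492 -0.0018 [237.6 294.7]
4deg foot [0.7016 0.0327 0.0488] stir x,y 0.1414 -0.0018 [237.7 293.6]
[0.19 0.   2.99] [0.6297 0.0202 0.1462] [-0.5 -0.2 -2.4]
```

View pics/z7.png

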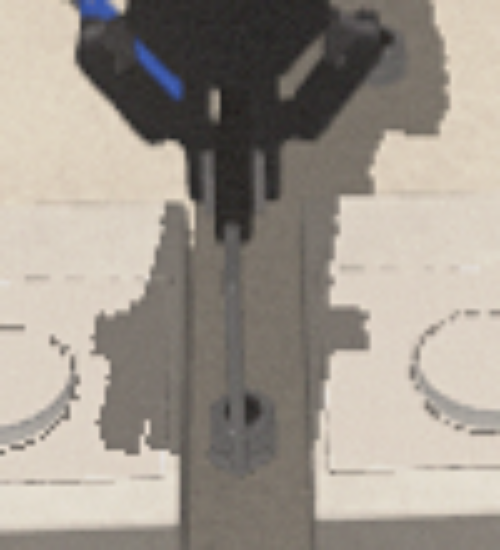

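jog_arm(rows=[{"xyz": [0,0,0.7],"delta_rot": [0,0,0],"fingers": 1},{"xyz": [0.1,0,1.5],"delta_rot": [0,0,0],"fingers": 1},{"xyz": [0.1,0,2.2],"delta_rot": [0,0,0],"fingers": 1},{"xyz": [0.2,0,3],"delta_rot": [0,0,0],"fingers": 1},{"xyz": [0.2,0,3],"delta_rot": [0,0,0],"fingers": 1}])

```text
clock: 7.88
tcp_pos: [0.6286, 0.0202, 0.1145]
orientation: [-0.267, 3.07, 0.008]
contact_force: [-1.0, -0.2, -1.7]
grip_width: 0.014
```

```bash
python3 look.py z8 190 200 290 310; python3 d.py 0 0 -9
```

```text
zoom 5
scene {'position': [313.3, 184.6], 'conf': 0.94}
scene {'position': [233.3, 297.9], 'conf': 0.84}
[0.6295 0.0201 0.1159] toolz [ 0.061  0.011 -0.998] [-0.4  0.6 -1.2] 7.9833
no pitch foot [0.709 0.034 0.025] stir x,y 0.1489 -0.0018 [238.  302.5]
4deg foot [0.7014 0.0327 0.0185] stir x,y 0.1411 -0.0019 [238.1 301.3]
[0.06 0.   0.9 ] [0.6295 0.0201 0.1159] [-0.4  0.6 -1.2]
```

View pics/z8.png

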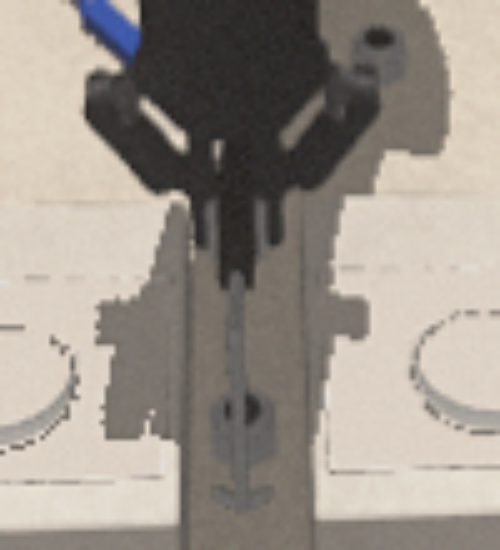

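jog_arm(rows=[{"xyz": [0,0,0.4],"delta_rot": [0,0,0],"fingers": 1},{"xyz": [0.1,0,0.8],"delta_rot": [0,0,0],"fingers": 1},{"xyz": [0.1,0,0.9],"delta_rot": [0,0,0],"fingers": 1},{"xyz": [0.1,0,0.9],"delta_rot": [0,0,0],"fingers": 1},{"xyz": [0.1,0,0.9],"delta_rot": [0,0,0],"fingers": 1}])

```text
clock: 8.4
tcp_pos: [0.629, 0.0201, 0.1069]
orientation: [-0.267, 3.069, 0.008]
contact_force: [-0.1, -0.2, -1.6]
grip_width: 0.0141
```

```bash
python3 d.py -40 0 0; python3 d.py -80 0 0
```

```text
[ 3.99  0.01 -0.25] [0.629  0.0201 0.1069] [-0.1 -0.2 -1.6]
[ 7.98  0.02 -0.49] [0.629  0.0201 0.1069] [-0.1 -0.2 -1.6]
```

jog_arm(rows=[{"xyz": [0.5,0,0],"delta_rot": [0,0,0],"fingers": 1},{"xyz": [1.2,0,-0.1],"delta_rot": [0,0,0],"fingers": 1},{"xyz": [1.9,0,-0.1],"delta_rot": [0,0,0],"fingers": 1},{"xyz": [2.6,0,-0.15],"delta_rot": [0,0,0],"fingers": 1},{"xyz": [3.3,0,-0.2],"delta_rot": [0,0,0],"fingers": 1}])

```text
clock: 8.82
tcp_pos: [0.5955, 0.0141, 0.1069]
orientation: [-0.266, 3.069, 0.008]
contact_force: [-0.6, 0.2, -3.0]
grip_width: 0.0143
```

```bash
python3 look.py z9 190 200 290 310; python3 d.py -40 0 0
```

```text
zoom 5
scene {'position': [314.4, 181.7], 'conf': 0.59}
scene {'position': [237.6, 288.0], 'conf': 0.58}
[0.5949 0.0139 0.1068] toolz [ 0.06   0.01  -0.998] [-0.5  0.1 -1.9] 8.9167
no pitch foot [0.6743 0.0278 0.0158] stir x,y 0.1136 -0.0021 [238.1 292.2]
4deg foot [0.6666 0.0264 0.0094] stir x,y 0.1058 -0.0021 [238.1 291.1]
[ 3.99  0.01 -0.24] [0.5949 0.0139 0.1068] [-0.5  0.1 -1.9]
```

View pics/z9.png

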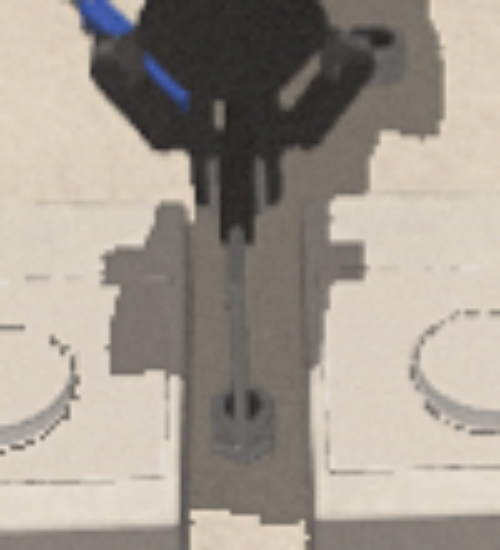

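jog_arm(rows=[{"xyz": [0.7,0,0],"delta_rot": [0,0,0],"fingers": 1},{"xyz": [1.5,0,-0.1],"delta_rot": [0,0,0],"fingers": 1},{"xyz": [2.3,0,-0.1],"delta_rot": [0,0,0],"fingers": 1},{"xyz": [3.1,0,-0.2],"delta_rot": [0,0,0],"fingers": 1},{"xyz": [4,0,-0.25],"delta_rot": [0,0,0],"fingers": 1}])

```text
clock: 9.33
tcp_pos: [0.5547, 0.0069, 0.107]
orientation: [-0.266, 3.07, 0.008]
contact_force: [0.0, 0.1, -2.4]
grip_width: 0.0142
```

```bash
python3 look.py z10 190 180 290 300; python3 d.py -40 0 0
```

```text
zoom 4.916666666666667
scene {'position': [312.8, 184.7], 'conf': 0.77}
scene {'position': [235.9, 276.7], 'conf': 0.59}
[0.5533 0.0065 0.1067] toolz [ 0.058  0.01  -0.998] [ 0.5 -0.5 -2.2] 9.4333
no pitch foot [0.6326 0.0203 0.0155] stir x,y 0.0712 -0.0024 [238. 278.]
4deg foot [0.6249 0.019  0.0091] stir x,y 0.0634 -0.0024 [238.1 277.1]
[ 3.99  0.01 -0.23] [0.5533 0.0065 0.1067] [ 0.5 -0.5 -2.2]
```

View pics/z10.png

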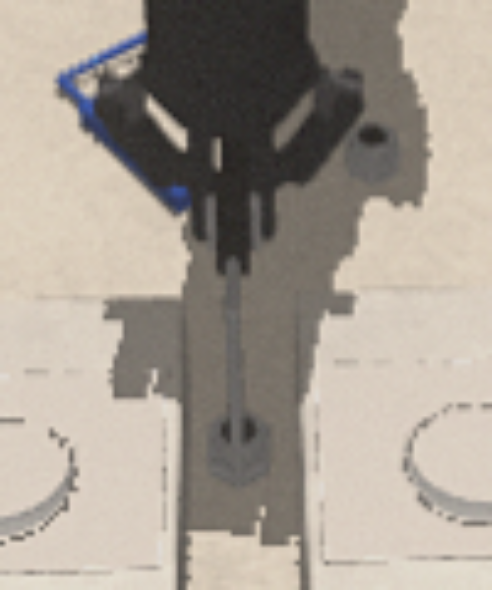

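jog_arm(rows=[{"xyz": [0.7,0,0],"delta_rot": [0,0,0],"fingers": 1},{"xyz": [1.5,0,-0.1],"delta_rot": [0,0,0],"fingers": 1},{"xyz": [2.3,0,-0.1],"delta_rot": [0,0,0],"fingers": 1},{"xyz": [3.1,0,-0.2],"delta_rot": [0,0,0],"fingers": 1},{"xyz": [4,0,-0.25],"delta_rot": [0,0,0],"fingers": 1}])

```text
clock: 9.85
tcp_pos: [0.5131, -0.0005, 0.1069]
orientation: [-0.265, 3.072, 0.008]
contact_force: [1.0, -0.0, -1.6]
grip_width: 0.0144
```

jog_arm(rows=[{"xyz": [0.7,0,0],"delta_rot": [0,0,0],"fingers": 1},{"xyz": [1.5,0,-0.1],"delta_rot": [0,0,0],"fingers": 1},{"xyz": [2.3,0,-0.1],"delta_rot": [0,0,0],"fingers": 1},{"xyz": [3.1,0,-0.2],"delta_rot": [0,0,0],"fingers": 1},{"xyz": [4,0,-0.25],"delta_rot": [0,0,0],"fingers": 1}])

```text
clock: 10.27
tcp_pos: [0.4731, -0.0075, 0.1072]
orientation: [-0.265, 3.071, 0.008]
contact_force: [1.2, -0.1, -1.7]
grip_width: 0.0139
```

```bash
python3 look.py z11 180 160 310 280; python3 d.py -40 0 0; python3 -c "
from h import *
print(r.get_obs()['joints'].round(3));print(back('top',(256,211),.024),back('top',(293,193),.01),back('top',(331,228),.01))"
```

```text
zoom 4.916666666666667
scene {'position': [237.2, 249.4], 'conf': 0.77}
scene {'position': [314.7, 181.4], 'conf': 0.75}
scene {'position': [238.6, 259.7], 'conf': 0.19}
[ 0.4716 -0.0078  0.1069] toolz [ 0.056  0.01  -0.998] [-0.3  0.4 -1.7] 10.3667
no pitch foot [0.5508 0.0059 0.0156] stir x,y -0.0118 -0.0026 [238.1 252.8]
4deg foot [0.5431 0.0046 0.0091] stir x,y -0.0196 -0.0026 [238.2 252.2]
[ 3.99  0.   -0.23] [ 0.4716 -0.0078  0.1069] [-0.3  0.4 -1.7]
[-0.285  0.298  0.201  2.193 -0.112  0.603  1.739]
[0.37175409 0.05411894 0.024     ] [ 0.4236947  -0.04908697  0.01      ] [ 0.32583758 -0.15530947  0.01      ]
```

View pics/z11.png

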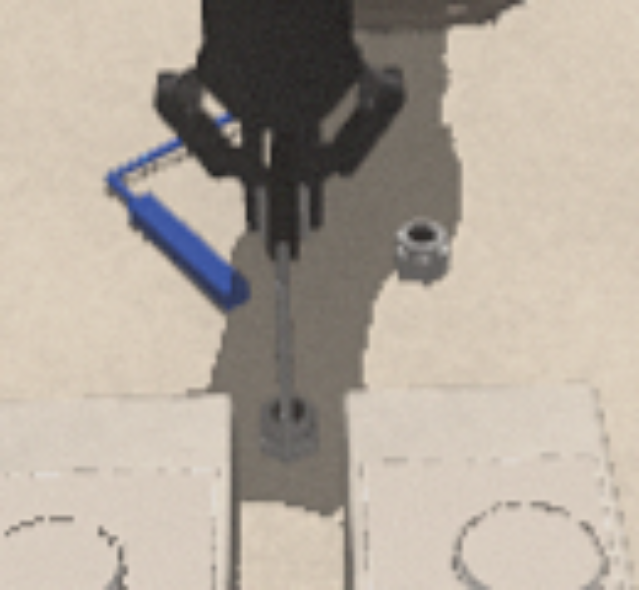

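jog_arm(rows=[{"xyz": [0.6,0,0],"delta_rot": [0,0,0],"fingers": 1},{"xyz": [1.3,0,-0.1],"delta_rot": [0,0,0],"fingers": 1},{"xyz": [2,0,-0.1],"delta_rot": [0,0,0],"fingers": 1},{"xyz": [2.7,0,-0.15],"delta_rot": [0,0,0],"fingers": 1},{"xyz": [3.4,0,-0.2],"delta_rot": [0,0,0],"fingers": 1}])

```text
clock: 10.78
tcp_pos: [0.4373, -0.0138, 0.1068]
orientation: [-0.264, 3.074, 0.008]
contact_force: [-0.0, -0.1, -1.4]
grip_width: 0.0142
```

```bash
python3 look.py z12 180 160 310 280; python3 d.py 15 0 0;  python3 d.py 15 0 120
```

```text
zoom 4.916666666666667
scene {'position': [310.8, 183.8], 'conf': 0.76}
scene {'position': [235.0, 242.7], 'conf': 0.55}
[ 0.4364 -0.014   0.1067] toolz [ 0.054  0.01  -0.998] [ 0.9 -0.9 -1.6] 10.8833
no pitch foot [ 5.154e-01 -3.000e-04  1.530e-02] stir x,y -0.0477 -0.0027 [238.2 243. ]
4deg foot [ 0.5077 -0.0016  0.0089] stir x,y -0.0556 -0.0027 [238.2 242.5]
[-1.5  -0.    0.08] [ 0.4364 -0.014   0.1067] [ 0.9 -0.9 -1.6]
[-2.16e+00  1.00e-02 -1.19e+01] [ 0.4364 -0.014   0.1067] [ 0.9 -0.9 -1.6]
```

View pics/z12.png

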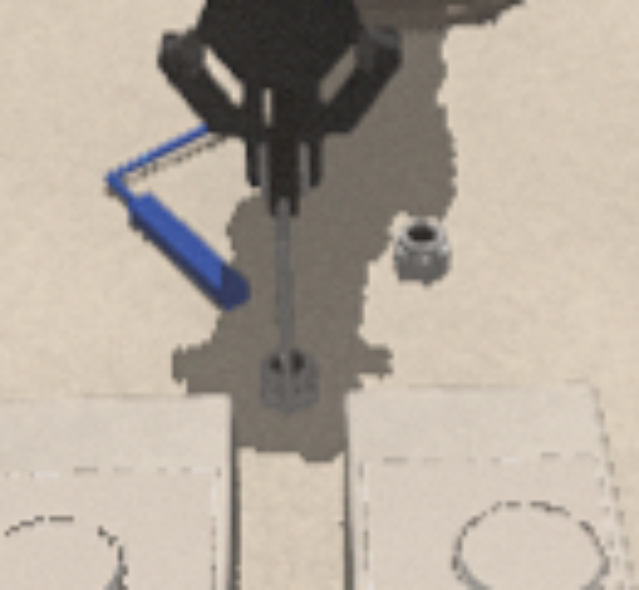

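jog_arm(rows=[{"xyz": [-0.5,0,0],"delta_rot": [0,0,0],"fingers": 1},{"xyz": [-1,0,0],"delta_rot": [0,0,0],"fingers": 1},{"xyz": [-1.6,0,-0.3],"delta_rot": [0,0,0],"fingers": 1},{"xyz": [-1.8,0,-2],"delta_rot": [0,0,0],"fingers": 1},{"xyz": [-1.9,0,-4.5],"delta_rot": [0,0,0],"fingers": 1}])

```text
clock: 11.3
tcp_pos: [0.4526, -0.0111, 0.152]
orientation: [-0.265, 3.078, 0.007]
contact_force: [0.3, 0.2, -3.3]
grip_width: 0.0143
```

jog_arm(rows=[{"xyz": [-0.1,0,-2],"delta_rot": [0,0,0],"fingers": 1},{"xyz": [-0.2,0,-4.5],"delta_rot": [0,0,0],"fingers": 1},{"xyz": [-0.3,0,-7],"delta_rot": [0,1,0],"fingers": 1},{"xyz": [-0.4,0,-8.5],"delta_rot": [0,2,0],"fingers": 1},{"xyz": [-0.4,0,-8.5],"delta_rot": [0,3,0],"fingers": 1}])

```text
clock: 11.72
tcp_pos: [0.4553, -0.0108, 0.2408]
orientation: [-0.269, 3.124, 0.001]
contact_force: [1.1, 0.1, -1.2]
grip_width: 0.0144
```

```bash
python3 look.py z13 180 130 310 280; python3 go.py .4402 .3044 .235 -15.2;python3 - <<'E'
from h import *
for d in imaging.find_in("scene","nut"): print(d,back("scene",d["position"],.012))
E
```

```text
zoom 3.933333333333333
scene {'position': [234.3, 207.5], 'conf': 0.76}
scene {'position': [312.6, 182.6], 'conf': 0.6}
scene {'position': [230.3, 181.1], 'conf': 0.56}
[ 0.4534 -0.0108  0.2373] toolz [ 0.001  0.    -1.   ] [ 0.1 -0.3 -2.2] 11.8167
no pitch foot [0.5273 0.0021 0.1417] stir x,y -0.0356 -0.0024 [236.8 211.3]
4deg foot [0.5193 0.0007 0.1357] stir x,y -0.0437 -0.0024 [236.9 211. ]
clock 11.82 tcp [ 0.4534 -0.0108  0.2373] w 0.0142 F [ 0.13 -0.33 -2.18] rows shift cm [-4.1  31.28  0.24] rot [2.000e-02 4.000e-02 2.507e+01]
```

View pics/z13.png

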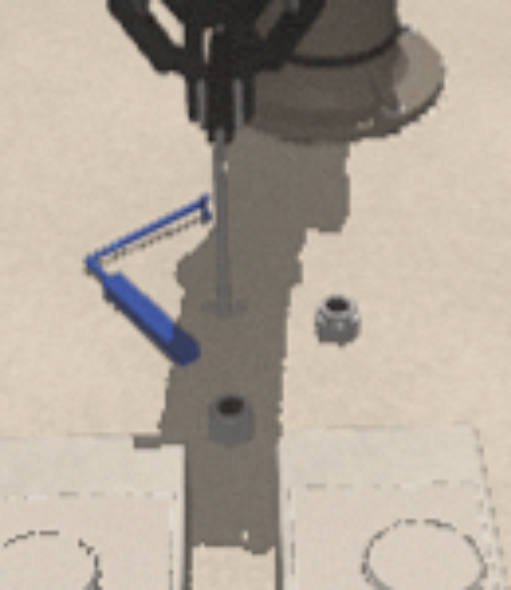

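jog_arm(rows=[{"xyz": [-0.1,1.2,0],"delta_rot": [0,0,1],"fingers": 1},{"xyz": [-0.4,3.2,0],"delta_rot": [0,0,3],"fingers": 1},{"xyz": [-0.7,5.6,0],"delta_rot": [0,0,5],"fingers": 1},{"xyz": [-1,8.2,0],"delta_rot": [0,0,7],"fingers": 1},{"xyz": [-1.4,10.8,0],"delta_rot": [0,0,9],"fingers": 1}])

```text
clock: 12.28
tcp_pos: [0.4464, 0.0983, 0.2346]
orientation: [0.019, -3.138, 0.002]
contact_force: [0.7, -0.0, -1.8]
grip_width: 0.0141
```

```bash
python3 go.py .4402 .3044 .235 -15.2
```

```text
clock 12.28 tcp [0.4464 0.0983 0.2346] w 0.0141 F [ 0.68 -0.03 -1.84] rows shift cm [ 0.37 20.61 -0.06] rot [-0.09 -0.22 15.91]
```

jog_arm(rows=[{"xyz": [0,2.4,0],"delta_rot": [0,0,2],"fingers": 1},{"xyz": [0.1,5,0],"delta_rot": [0,0,4],"fingers": 1},{"xyz": [0.2,7.8,0],"delta_rot": [0,0,6],"fingers": 1},{"xyz": [0.3,10.6,0],"delta_rot": [0,0,8],"fingers": 1},{"xyz": [0.3,13,0],"delta_rot": [0,0,10],"fingers": 1}])

```text
clock: 12.7
tcp_pos: [0.4406, 0.2298, 0.2327]
orientation: [-0.255, -3.125, 0.004]
contact_force: [0.4, -0.1, -2.0]
grip_width: 0.014
```

```bash
python3 go.py .4402 .3044 .235 -15.2
```

```text
clock 12.70 tcp [0.4406 0.2298 0.2327] w 0.0140 F [ 0.41 -0.12 -1.99] rows shift cm [ 1.25  7.36 -0.25] rot [-0.2  -0.33  5.86]
```

jog_arm(rows=[{"xyz": [0.4,2.4,-0.2],"delta_rot": [0,-1,2],"fingers": 1},{"xyz": [0.8,4.8,-0.2],"delta_rot": [0,-2,4],"fingers": 1},{"xyz": [1.2,6.6,-0.2],"delta_rot": [0,-3,5.4],"fingers": 1},{"xyz": [1.25,7.4,-0.2],"delta_rot": [-0.2,-4.2,5.9],"fingers": 1},{"xyz": [1.25,7.4,-0.2],"delta_rot": [-0.2,-4.2,5.9],"fingers": 1}])

```text
clock: 13.12
tcp_pos: [0.4382, 0.3071, 0.2325]
orientation: [0.401, 3.05, -0.011]
contact_force: [-0.2, -0.4, -2.5]
grip_width: 0.0142
```

jog_arm(rows=[{"xyz": [0,0,0],"delta_rot": [0,0,0],"fingers": 1},{"xyz": [0,0,0],"delta_rot": [0,0,0],"fingers": 1},{"xyz": [0,0,0],"delta_rot": [0,0,0],"fingers": 1},{"xyz": [0,0,0],"delta_rot": [0,0,0],"fingers": 1},{"xyz": [0,0,0],"delta_rot": [0,0,0],"fingers": 1}])

```text
clock: 13.53
tcp_pos: [0.4387, 0.3062, 0.2325]
orientation: [0.403, 3.05, -0.011]
contact_force: [-0.2, 0.3, -1.9]
grip_width: 0.014
```

```bash
python3 go.py .4402 .3044 .235 -15.2; python3 look.py z14 280 90 420 260; python3 look.py z14t 100 100 240 240 top
```

```text
clock 13.53 tcp [0.4387 0.3062 0.2325] w 0.0140 F [-0.17  0.27 -1.88] rows shift cm [-0.21 -0.13 -0.24] rot [0.09 3.76 0.14]
zoom 3.4705882352941178
scene {'position': [228.6, 179.4], 'conf': 0.88}
scene {'position': [351.5, 215.2], 'conf': 0.75}
scene {'position': [314.0, 184.3], 'conf': 0.56}
scene {'position': [359.8, 197.7], 'conf': 0.46}
[0.4385 0.3066 0.2326] toolz [ 0.064 -0.015 -0.998] [ 0.4 -0.3 -1.4] 13.6333
no pitch foot [0.517  0.2857 0.142 ] stir x,y 0.0025 0.2789 [352.5 219.3]
4deg foot [0.5095 0.2878 0.1355] stir x,y -0.0046 0.2822 [352.7 219.2]
zoom 4.214285714285714
top {'position': [164.7, 152.0], 'conf': 0.85}
top {'position': [206.4, 268.6], 'conf': 0.7}
top {'position': [303.3, 254.6], 'conf': 0.62}
[0.4384 0.3068 0.2326] toolz [ 0.064 -0.015 -0.998] [-0.3  0.7 -2.2] 13.7333
no pitch foot [0.5168 0.286  0.142 ] stir x,y 0.0024 0.2792 [163.6 150.7]
4deg foot [0.5093 0.288  0.1355] stir x,y -0.0047 0.2824 [163.4 154.1]
```

View pics/z14.png

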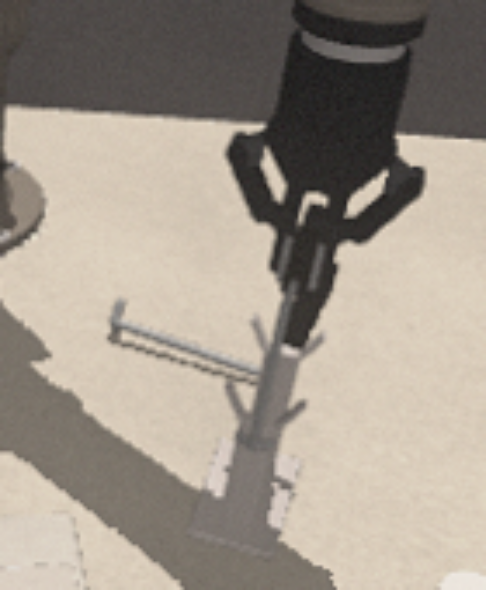

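View pics/z14t.png

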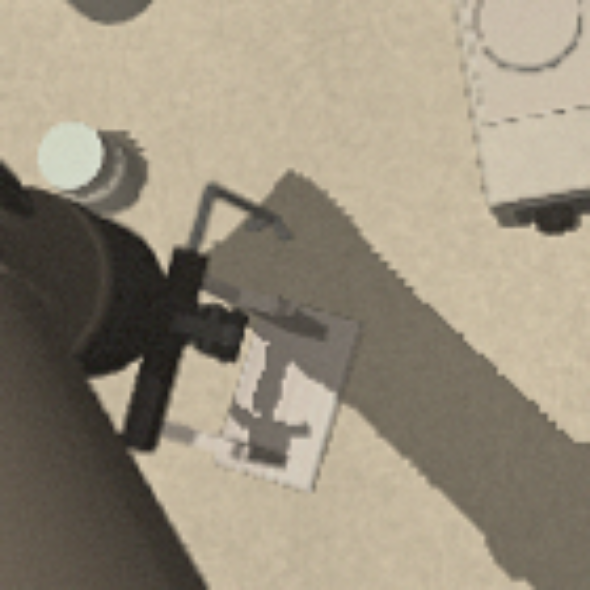

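Run:
```python
from h import *
o=r.get_obs();R0=R.from_rotvec(o["orientation"])
for z in(.17,.135,.125,.118): print(z,(R0.inv().apply(np.array([.4412,.3042,z])-o["tcp_pos"])*100).round(2))
```

```text
0.17 [ 0.07 -0.19  6.27]
0.135 [ 0.3  -0.2   9.76]
0.125 [ 0.37 -0.2  10.76]
0.118 [ 0.42 -0.2  11.46]
```

jog_arm(rows=[{"xyz": [-0.2,-0.2,1.2],"delta_rot": [0,0,0],"fingers": 1},{"xyz": [-0.1,-0.2,3],"delta_rot": [0,0,0],"fingers": 1},{"xyz": [0,-0.2,5],"delta_rot": [0,0,0],"fingers": 1},{"xyz": [0.1,-0.2,7],"delta_rot": [0,0,0],"fingers": 1},{"xyz": [0.2,-0.2,8.4],"delta_rot": [0,0,0],"fingers": 1}])

```text
clock: 14.15
tcp_pos: [0.441, 0.3037, 0.1472]
orientation: [0.402, 3.05, -0.012]
contact_force: [-0.2, 0.1, -1.9]
grip_width: 0.0139
```

```bash
python3 look.py z15 290 110 400 260;  python3 - <<'E'
from h import *
o=r.get_obs();R0=R.from_rotvec(o["orientation"])
for z in(.135,.125,.118): print(z,(R0.inv().apply(np.array([.4412,.3042,z])-o["tcp_pos"])*100).round(2))
E
```

```text
zoom 3.933333333333333
scene {'position': [229.8, 182.7], 'conf': 0.81}
scene {'position': [346.4, 241.5], 'conf': 0.8}
scene {'position': [314.5, 185.5], 'conf': 0.64}
[0.44   0.303  0.1465] toolz [ 0.061 -0.018 -0.998] [-1.1 -0.5 -1.5] 14.25
no pitch foot [0.5181 0.2819 0.0557] stir x,y 0.0029 0.2749 [345.3 244. ]
4deg foot [0.5106 0.2839 0.0492] stir x,y -0.0041 0.2782 [345.5 243.7]
0.135 [-0.01  0.15  1.15]
0.125 [0.05 0.15 2.15]
0.118 [0.1  0.15 2.85]
```

View pics/z15.png

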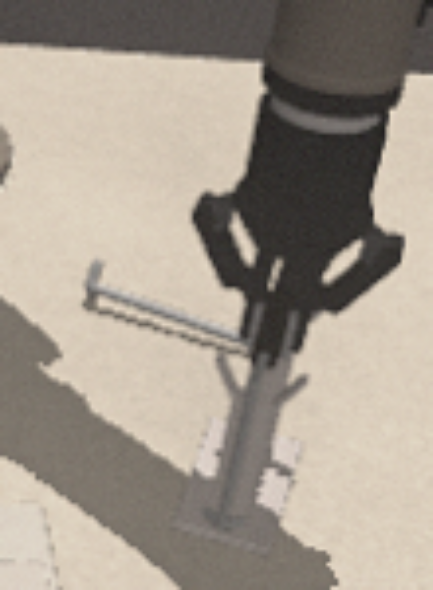

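Handle is above the notch, centred between the flared prongs at (225,370) and (300,385). Descend.

jog_arm(rows=[{"xyz": [0,0.1,0.6],"delta_rot": [0,0,0],"fingers": 1},{"xyz": [0,0.1,1.2],"delta_rot": [0,0,0],"fingers": 1},{"xyz": [0,0.1,1.8],"delta_rot": [0,0,0],"fingers": 1},{"xyz": [0.1,0.1,2.3],"delta_rot": [0,0,0],"fingers": 1},{"xyz": [0.1,0.1,2.7],"delta_rot": [0,0,0],"fingers": 1}])

```text
clock: 14.67
tcp_pos: [0.4411, 0.304, 0.1195]
orientation: [0.402, 3.052, -0.015]
contact_force: [-1.6, -2.2, 14.1]
grip_width: 0.0141
```

```bash
python3 look.py z16 290 110 400 260; python3 go.py .4412 .3042 .117 -15.2
```

```text
zoom 3.933333333333333
scene {'position': [340.7, 246.4], 'conf': 0.85}
scene {'position': [228.6, 179.2], 'conf': 0.77}
[0.4411 0.304  0.12  ] toolz [ 0.061 -0.018 -0.998] [-2.2 -1.4  8.7] 14.7667
no pitch foot [0.5192 0.2829 0.0292] stir x,y 0.0042 0.2757 [344.1 251.3]
4deg foot [0.5117 0.2849 0.0227] stir x,y -0.0029 0.279 [344.3 251. ]
clock 14.77 tcp [0.4411 0.304  0.12  ] w 0.0143 F [-2.24 -1.35  8.66] rows shift cm [0.01 0.02 0.3 ] rot [-0.09  3.62  0.2 ]
```

View pics/z16.png

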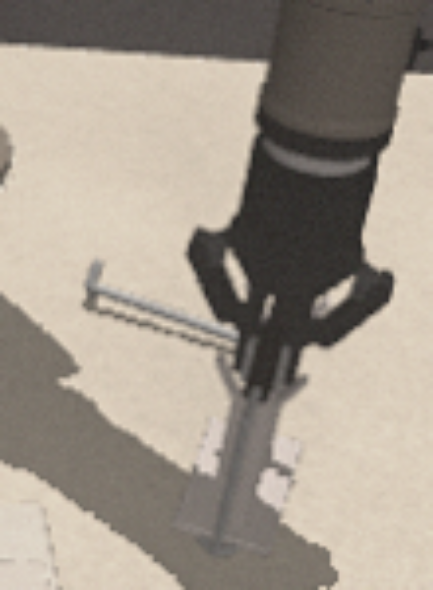

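jog_arm(rows=[{"xyz": [0,0,0],"delta_rot": [0,0,0],"fingers": 0.8},{"xyz": [0,0,0],"delta_rot": [0,0,0],"fingers": 0.5},{"xyz": [0,0,0],"delta_rot": [0,0,0],"fingers": 0.2},{"xyz": [0,0,0],"delta_rot": [0,0,0],"fingers": 0},{"xyz": [0,0,0],"delta_rot": [0,0,0],"fingers": 0}])

```text
clock: 15.18
tcp_pos: [0.4411, 0.304, 0.12]
orientation: [0.402, 3.053, -0.015]
contact_force: [0.6, -0.1, 0.6]
grip_width: 0.0648
```

jog_arm(rows=[{"xyz": [0,0,0],"delta_rot": [0,0,0],"fingers": 0},{"xyz": [0,0,0],"delta_rot": [0,0,0],"fingers": 0},{"xyz": [0,0,0],"delta_rot": [0,0,0],"fingers": 0},{"xyz": [0,0,0],"delta_rot": [0,0,0],"fingers": 0},{"xyz": [0,0,0],"delta_rot": [0,0,0],"fingers": 0}])

```text
clock: 15.6
tcp_pos: [0.4411, 0.304, 0.12]
orientation: [0.402, 3.053, -0.015]
contact_force: [0.8, -0.2, 0.2]
grip_width: 0.0856
```

```bash
python3 look.py z17 290 110 400 260; python3 go.py .4412 .3042 .117 -15.2
```

```text
zoom 3.933333333333333
scene {'position': [311.0, 181.9], 'conf': 0.67}
scene {'position': [228.4, 180.0], 'conf': 0.65}
scene {'position': [343.2, 249.4], 'conf': 0.52}
[0.4411 0.304  0.12  ] toolz [ 0.061 -0.018 -0.998] [-0.6  0.5 -1.7] 15.7
no pitch foot [0.5192 0.283  0.0292] stir x,y 0.0042 0.2758 [344.1 251.3]
4deg foot [0.5117 0.285  0.0227] stir x,y -0.0029 0.279 [344.3 251. ]
clock 15.70 tcp [0.4411 0.304  0.12  ] w 0.0857 F [-0.61  0.49 -1.74] rows shift cm [0.01 0.02 0.3 ] rot [-0.09  3.63  0.2 ]
```

View pics/z17.png

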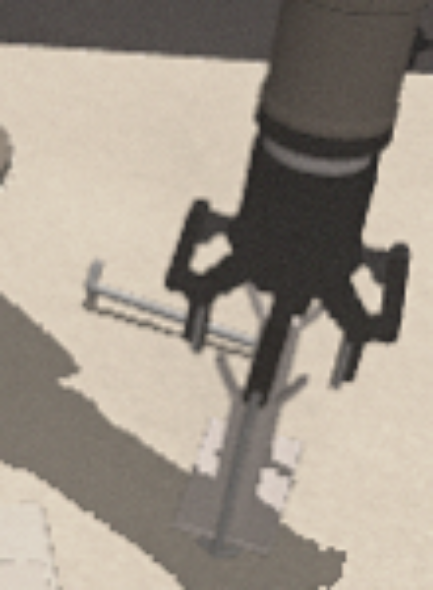

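jog_arm(rows=[{"xyz": [-0.1,0,-1.5],"delta_rot": [0,0,0],"fingers": 0},{"xyz": [-0.25,0,-4],"delta_rot": [0,0,0],"fingers": 0},{"xyz": [-0.45,0,-7],"delta_rot": [0,0,0],"fingers": 0},{"xyz": [-0.65,0,-10],"delta_rot": [0,0,0],"fingers": 0},{"xyz": [-0.8,0,-13],"delta_rot": [0,0,0],"fingers": 0}])

```text
clock: 16.12
tcp_pos: [0.4408, 0.304, 0.2515]
orientation: [0.402, 3.053, -0.016]
contact_force: [1.2, 0.3, -0.0]
grip_width: 0.0853
```

jog_arm(rows=[{"xyz": [1,3,0],"delta_rot": [0,0,0],"fingers": 0},{"xyz": [2,6,0],"delta_rot": [0,0,0],"fingers": 0},{"xyz": [4,9,0],"delta_rot": [0,0,0],"fingers": 0},{"xyz": [6,12,0],"delta_rot": [0,0,0],"fingers": 0},{"xyz": [8,15,0],"delta_rot": [0,0,0],"fingers": 0}])

```text
clock: 16.53
tcp_pos: [0.4019, 0.4709, 0.2462]
orientation: [0.403, 3.053, -0.015]
contact_force: [0.6, 0.3, 0.5]
grip_width: 0.0857
```

jog_arm(rows=[{"xyz": [2,3,0],"delta_rot": [0,0,0],"fingers": 0},{"xyz": [4,6,0],"delta_rot": [0,0,0],"fingers": 0},{"xyz": [6,9,0],"delta_rot": [0,0,0],"fingers": 0},{"xyz": [8,12,0],"delta_rot": [0,0,0],"fingers": 0},{"xyz": [8,12,0],"delta_rot": [0,0,0],"fingers": 0}])

```text
clock: 16.95
tcp_pos: [0.3493, 0.6146, 0.2395]
orientation: [0.389, 3.059, -0.011]
contact_force: [-0.8, 0.2, -0.9]
grip_width: 0.086
```

Run:
```python
from h import *
a=imaging.grab_frame("top");b=imaging.grab_frame("scene")
cv2.imwrite("pics/end.png",np.hstack([cv2.resize(a[60:240,110:340],None,fx=1.75,fy=2.5),cv2.resize(b[130:280,210:400],None,fx=2.05,fy=3)]))
cv2.imwrite("pics/endz.png",np.hstack([cv2.resize(a[140:230,130:200],None,fx=5,fy=5),cv2.resize(b[150:260,310:400],None,fx=4.09,fy=4.09)[:450]]))
for n in("top","scene"):
  for q in("nut","hook_grip","rest_seat","hook_foot"):
    print(n,q,[(round(d["conf"],2),d["position"]) for d in imaging.tip_of(n,q)])
o=r.get_obs();print(o["clock"],o["tcp_pos"],o["contact_force"])
q=np.array([.562,.0105]);c,s=np.cos(.171),np.sin(.171)
for n in("top","scene"):
  for e in imaging.find_in(n,"nut"):
    p=back(n,e["position"],.014);d=p[:2]-q;print(n,e,p.round(3),(c*d[0]+s*d[1]).round(3),(-s*d[0]+c*d[1]).round(3))
ref=cv2.imread("pics/top0.png")
```

```text
top nut [(0.42, [275.6, 172.2])]
top hook_grip [(0.95, [138.8, 288.2]), (0.95, [303.4, 205.1]), (0.91, [152.4, 185.6])]
top rest_seat [(0.64, [153.6, 187.2])]
top hook_foot [(0.95, [177.2, 165.7]), (0.8, [206.6, 265.3]), (0.74, [301.9, 255.3])]
scene nut [(0.64, [242.7, 238.3])]
scene hook_grip [(0.76, [365.7, 176.7]), (0.59, [359.5, 199.3]), (0.54, [219.8, 210.4])]
scene rest_seat [(0.89, [359.6, 199.5])]
scene hook_foot [(0.79, [227.6, 180.0]), (0.78, [344.7, 247.3]), (0.57, [313.4, 185.0])]
17.45 [0.35672906 0.60673365 0.24137339] [ 0.33235893 -0.53389632 -0.83152462]
top {'position': [275.9, 171.5], 'conf': 0.42} [ 0.484 -0.001  0.014] -0.079 0.002
scene {'position': [240.0, 233.5], 'conf': 0.46} [ 0.478 -0.002  0.014] -0.085 0.002
```

View pics/end.png

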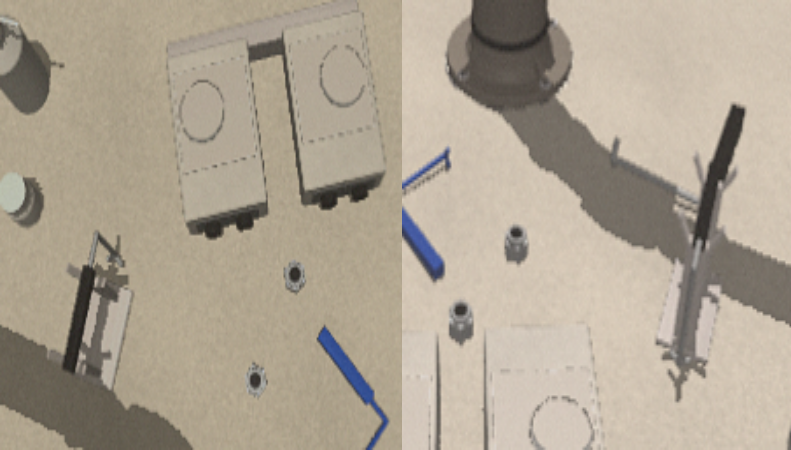

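View pics/endz.png

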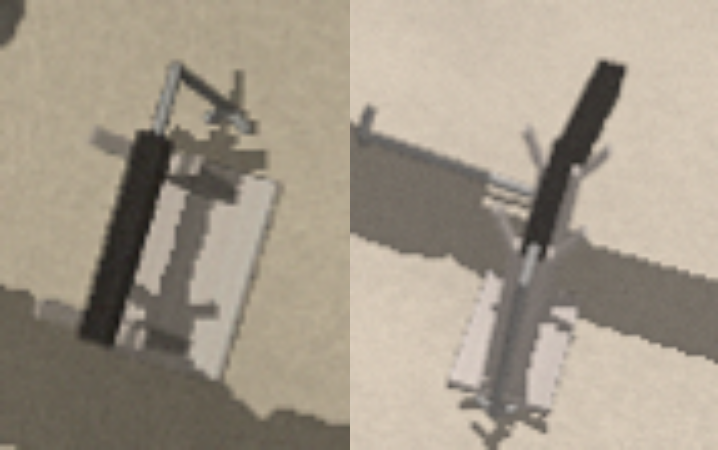

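```bash
python3 -c "
from bench import r
print(r.hand_in())"
```

```text
the job is handed in; nothing more can be done
None
```

The nut is out on the open bench in front of the gap, and the bent rod is back in its own rest, released. I handed in at about 17.5 s; no verdict is reported.

**What I did:** I gripped the bent rod's handle, lifted it and lowered the foot behind the nut. I drew the nut out along the gap, backed the foot off, laid the rod in its rest, opened the fingers and moved the arm well clear.

**Last checks:**
- **Nut:** it stands about 79 mm (top camera) to 85 mm (scene camera) out from the front faces, and about 2 mm off the middle line. The two cameras differ by 6 mm; both are inside the limits.
- **Rod:** it lies in both notches with the foot hanging down. The handle's ends are within about 1–2 px of where they were at the start.
- **Force:** the readings were near zero at the end.

**What disagreed:**
- The rod tipped about 4° nose-down in the grip, so I tilted the tool about 4° to compensate.
- On laying it down, it touched the rest about 3 mm higher than expected, with about 14 N at contact. It settled in the notches on release.
- The foot-finding network was sometimes several pixels off, so I went by the pictures and the arm's own position instead.

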